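# Shut the scent box's side door and hold its lid half open

## Robot

A 6-joint arm with a two-finger parallel gripper is mounted at the origin on the work surface. World frame = base frame: x ahead of the robot, y to its left, z up, the work surface at z = 0. Lengths are in m, angles in rad, forces in N, time in s.
With the tool pointing down it reaches from about 0.325 to 0.9 m from the base axis. Payload 6.1 kg.
Tool frame: the origin (TCP) lies midway between the tips of the shut fingers; the grasp point (between the pads) lies 19 mm behind it; z points along the fingers, y is the direction in which the jaws open and shut (so a half turn about z gives the same grasp; the last joint's range is limited). The gripper opens to 87 mm and grips with 3 to 60 N. Pads are 19 mm wide; open, the fingers measure 117 mm over their backs; the gripper's body (75 mm by 190 mm) begins 51 mm behind the grasp point.
Start: joints at [-1.365, 0.22, 1.526, -0, 1.395, -0.126], TCP at [0.204, -0.591, 0.223] pointing down, gripper open.
Joint ranges: [-2.98, 2.98], [-0.91, 2.08], [0.09, 2.57], [-1.24, 4.39], [0.2, 2.65], [-2.68, 2.68]. Speed limits (rad/s): [2.57, 2.57, 3.01, 3.14, 3.14, 3.14].

## Interface

Orientations are given as a 3x3 rotation matrix whose columns are the frame's x, y, z axes.
In Python, from workcell import bot gives the robot as it stands.
- The arm moves only by the tool step_arm, never from a script. Its argument "rows" is text: rows parted by semicolons, each of 7 numbers parted by spaces: the shift along the world's x, y, z in mm, then the turn, a rotation vector about the world's x, y, z in degrees, then the opening, from 0 (shut) to 1 (fully open). A call has 1 to 20 rows; each row shifts and turns the commanded pose from where the row before left it; what a row does not reach is not made up. A row lasts 1/8 s, in which the tool goes at most 62.5 mm and 10.7 degrees, less where a joint would pass 70% of its speed; a pose out of reach is approached as far as the arm can. A call with a gripper value outside its range is refused whole. The fingers move at their own pace and stop on an object; the grip force is fixed at half the most. Time passes only in rows, so rows that do not move let the fingers close. It gives the time, the measured TCP pose, the force and the opening at its end, in the units of the state.
- bot.get_state(): the state, without advancing time (a new reading comes with each control period).
- bot.snapshot(name): name is "scene" or "top"; returns the picture (384x512x3 uint8, red, green, blue); there is no depth.
- bot.calibration(name): a dict with "intrinsics" (3x3 intrinsics, pixels), "dist_coeffs" ([k1, k2, p1, p2, k3] as OpenCV has them; the pictures are not rectified), "view" (4x4, takes a point from world to camera coordinates). Camera axes: x right, y down, z forward; pixel columns grow to the right and rows downward; lengths in m; the calibration is good to about 2 mm. A picture is of the moment at which its call begins. calibration takes no time and is no camera call.
- bot.job_done(): hands the job in, once; it reports no verdict.
The state is a dict: "time_s": time; "joint_positions": joint angles; "qvel": joint speeds; "tau": joint torques, N m; "tool_pos": TCP position; "orientation": TCP orientation; "force": force on the tool from outside, world axes, zero at the start; "wrist_torque": the same for the moment, N m; "finger_gap": finger opening in m.
Only numpy, scipy, OpenCV 4.12 (cv2) and the standard library are available. Lean on these libraries where they do the work, as an engineer would, in place of code of your own. Each camera call takes 0.05 s, during which the arm holds its last target. There are 200 camera calls.

## Task

Get the scent box ready for a visitor to smell the jar in it: push its side door shut until it snaps home on its catch and stays shut by itself, then raise the box's lid with the gripper's fingers and hold it still, open at 45 degrees. The lid falls shut if let go, so finish while still holding it there with the fingers; leave the other things on the table where they stand.

Things in the scene. Friction and masses are not known exactly. Their poses are not given: they have to be found in the camera images.
- scent_box: pale wooden scent box fixed to the table, 180 (x) x 200 (y) x 150 mm tall without its lid, a black jar inside. Origin: centre of its underside on the table. Its own -x side is the front, which carries the lid's knob and faces roughly to the robot; its own -y side is closed by the door; z up. Its yaw varies between starts.
- lid (a joint): opening angle of the box's lid (rad): 0 lies shut, grows as the front edge rises, stop at 1.3. About 0.4 to 0.6 kg, nothing holds it: at any angle it falls shut when let go. About 2.5 N straight up at the knob carries it.
- lid_knob (a point): centre of the lid's knob: cream cylinder, 28 mm diameter, 26 mm long between flat ends, axis level along the box's y; on a 14 mm wide steel neck, 16 mm free between knob and the lid's front edge. 158 mm above the table while shut; 210 mm from the hinge. Can be pinched from above across its flat ends and turns between the fingers as the lid swings.
- lid_hinge (a point): middle of the lid's hinge axis, on the box's top back edge (90 mm behind the box's centre, 150.5 mm above the table); axis level, along the box's y. The lid is a flat wooden panel 180 x 200 x 14 mm, from here to its front edge; its top is 165 mm above the table when shut.
- door (a joint): opening angle of the side door (rad): 0 shut, grows as it opens outward, stop at 1.25. Starts ajar by 0.5 to 0.95. From about 0.08 to 0.03 it runs over a sprung ball catch (up to about 6 N at door_face); past that the catch pulls it to 0 and keeps it there. Pushed less far, it springs back ajar.
- door_face (a point): point to push on the outer face, in the door's ear, 130 mm from its hinge axis, 175 mm above the table. The door: upright wooden panel 175 mm wide, 15 mm thick, 6 to 148 mm above the table, with an ear 60 mm wide that rises flush with it to 200 mm, above the shut lid. Axes turn with the door, as the box's when shut: -y is the outward normal, -x runs from hinge to free edge.
- door_hinge (a point): point on the door's upright hinge axis, 77 mm above the table, at the box's back edge on its -y side (85 mm behind, 107.5 mm beside the box's centre); the outer face lies 7.5 mm outside this axis. Seen from above, the door opens counter-clockwise.
- can_a_mid (a point): bystander, loose: centre (half-way up) of an aluminium scent can with a cream plastic stopper, 84 mm across and 171 mm tall, beside the box on the side away from the door.
- can_b_mid (a point): bystander, loose: centre (half-way up) of a second such aluminium scent can, 84 mm across and 171 mm tall, out to the right.
- small_jar_mid (a point): bystander, loose: centre (half-way up) of a black stoneware jar, 83 mm across and 98 mm tall, left of the box.
- stopper_mid (a point): bystander, loose: centre (half-way up) of a cream plastic stopper standing on its flange, 60 mm across and 36 mm tall, left of the box's front.
- vial_mid (a point): bystander, loose: centre (half-way up) of an amber glass bottle, 34 mm across and 80 mm tall, in front of the box towards the door side.
- brush: bystander, loose: a hand brush lying on the table along y at the right, to be left alone.

How it is judged:
On the way, in this order (a step that is already met when the one before it is completed fails the run):
1. the side door is shut on its catch and stays so with nothing pushing it (value of joint door below 0.02 rad and contact force between door and the arm below 0.3 N and contact force between door and the fingers below 0.3 N), for 0.2 s.
2. the lid is held by the fingers at 45 degrees (value of joint lid between 0.663 and 0.908 rad and contact force between lid and the fingers above 0.7 N), for 0.3 s.
At the end, for the whole second after the job is handed in: The door is shut on its catch (within 0.025 rad), the lid stands still (below 0.1 rad/s) at 45 degrees give or take 7 (0.663 to 0.908 rad), and the gripper's fingers bear on it with over 0.7 N (all of step 2 and value of joint door below 0.025 rad and velocity of joint lid between -0.1 and 0.1 rad/s); the arm keeps its last pose, push and grip.
It fails at once if a bystander is moved by more than 30 mm (distance of any of can_a_mid, can_b_mid, small_jar_mid, stopper_mid, vial_mid, brush from where it was at the start of the episode above 0.03 m).
It also fails if it takes over 56 s, if anything falls off the work surface, if the arm or the gripper's body presses on something with over 40 N, if the wrist force passes 120 N, or if a joint passes its speed limit or range.

## Working session

There is one attempt and no reset: what is moved stays moved. The work goes in short steps, Python scripts to look and compute and a tool call to move; the robot and the scene stay as the last step left them, time stands still between calls to the robot, and variables do not carry over. Pictures are saved under pics/ and viewed, about 8 in all and at most 12, crops included, and the job is handed in when it is done.

Besides the shell and the picture viewer there is one more tool, called after "Emit:" as a command line: name --argument value ..., lists and objects as JSON in quotes. step_arm: Moves the arm, as the interface text tells. Its arguments: {"type":"object","properties":{"rows":{"type":"string"}},"required":["rows"]}

```bash
mkdir -p pics; python3 - <<'E'
from workcell import bot
import cv2,numpy as np
np.set_printoptions(precision=4,suppress=True)
for n in("scene","top"):
    cv2.imwrite(f"pics/{n}0.png",cv2.resize(bot.snapshot(n)[:,:,::-1],(800,600),interpolation=cv2.INTER_CUBIC))
    c=bot.calibration(n);print(n,*[np.array(c[k]) for k in c])
s=bot.get_state();print(s)
E
```

```text
scene [[414.8498   0.     256.4082]
 [  0.     414.8498 201.6597]
 [  0.       0.       1.    ]] [-0.0073  0.      0.      0.      0.    ] [[-0.2552  0.9669 -0.0077  0.1647]
 [ 0.631   0.1605 -0.759  -0.233 ]
 [-0.7326 -0.1986 -0.6511  1.458 ]
 [ 0.      0.      0.      1.    ]]
top [[469.2398   0.     256.3464]
 [  0.     469.2398 184.7842]
 [  0.       0.       1.    ]] [-0.0577  0.      0.      0.      0.    ] [[ 0.0164 -0.9998  0.0109 -0.02  ]
 [-0.9979 -0.0171 -0.0628  0.566 ]
 [ 0.0629 -0.0098 -0.998   1.3562]
 [ 0.      0.      0.      1.    ]]
{'time_s': 0.1, 'joint_positions': array([-1.3651,  0.2211,  1.5275, -0.    ,  1.3947, -0.1261]), 'qvel': array([ 0.0002, -0.0038, -0.0027,  0.0004, -0.0001,  0.0014]), 'tau': array([  0.0011, -49.5944, -38.8521,   0.0702,   0.0516,  -0.    ]), 'tool_pos': array([ 0.2035, -0.5904,  0.2216]), 'orientation': array([[ 0.9455,  0.3257, -0.0004],
       [ 0.3257, -0.9455,  0.0017],
       [ 0.0002, -0.0017, -1.    ]]), 'force': array([-0.5966, -0.71  , -0.5177]), 'wrist_torque': array([-0.0104,  0.0298, -0.0399]), 'finger_gap': 0.0871614276147036}
```

View pics/scene0.png

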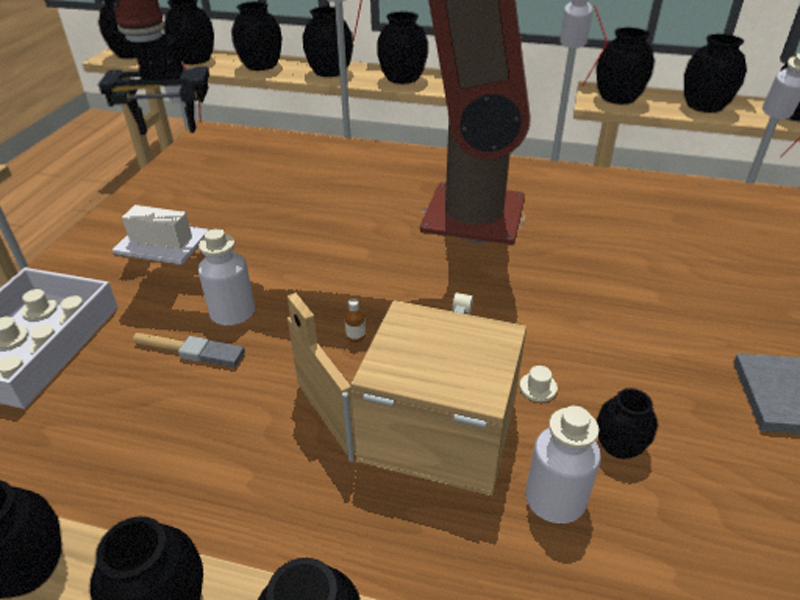

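View pics/top0.png

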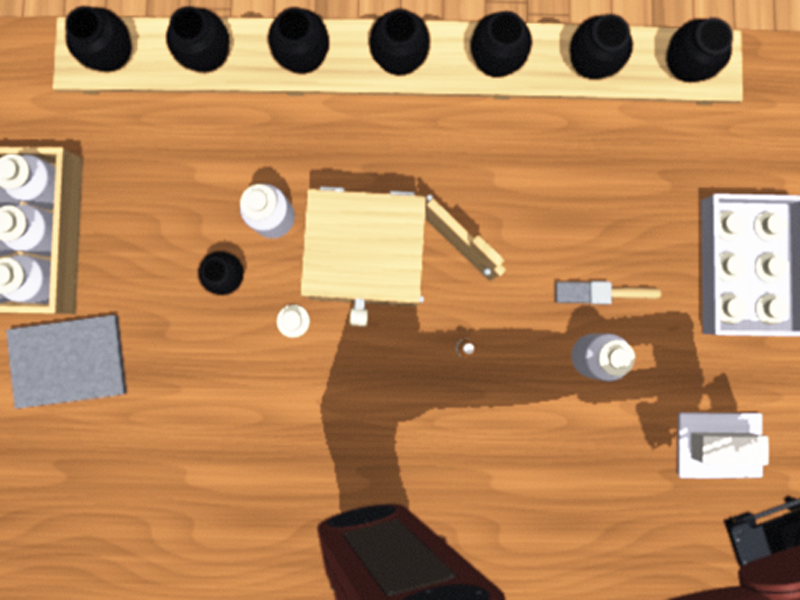

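The scene and top views show the box near top px (363,245) with its knob at (360,312). The door is ajar, running from (430,197) to (495,272). The vial is at (467,348) and can_b at (605,357). I'll enlarge both views to measure.

```bash
python3 - <<'E'
import cv2
from workcell import bot
t=bot.snapshot("top")[:,:,::-1]; s=bot.snapshot("scene")[:,:,::-1]
cv2.imwrite("pics/topc.png",cv2.resize(t[100:240,180:340],(800,700))[:600] if 0 else cv2.resize(t[110:230,180:340],(800,600),interpolation=cv2.INTER_CUBIC))
cv2.imwrite("pics/scc.png",cv2.resize(s[180:324,180:372],(800,600),interpolation=cv2.INTER_CUBIC))
E
```

```text
(no output)
```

View pics/topc.png

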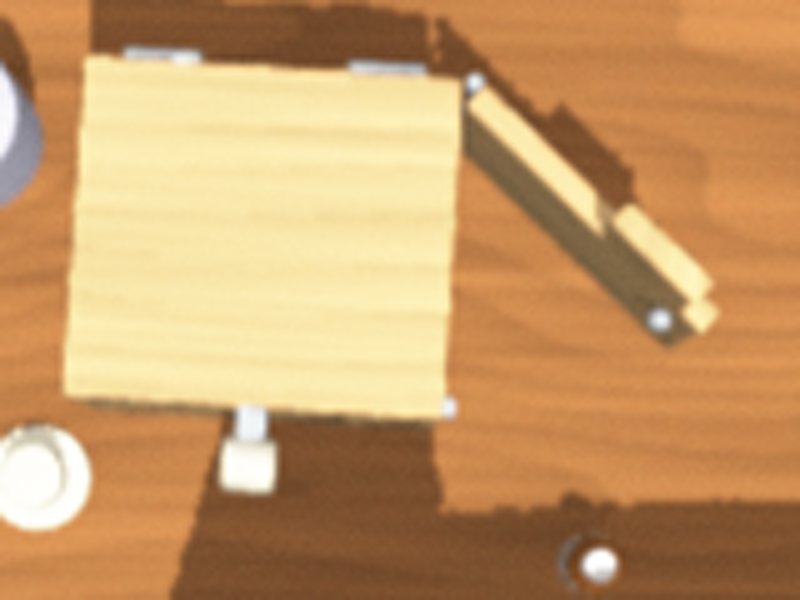

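View pics/scc.png

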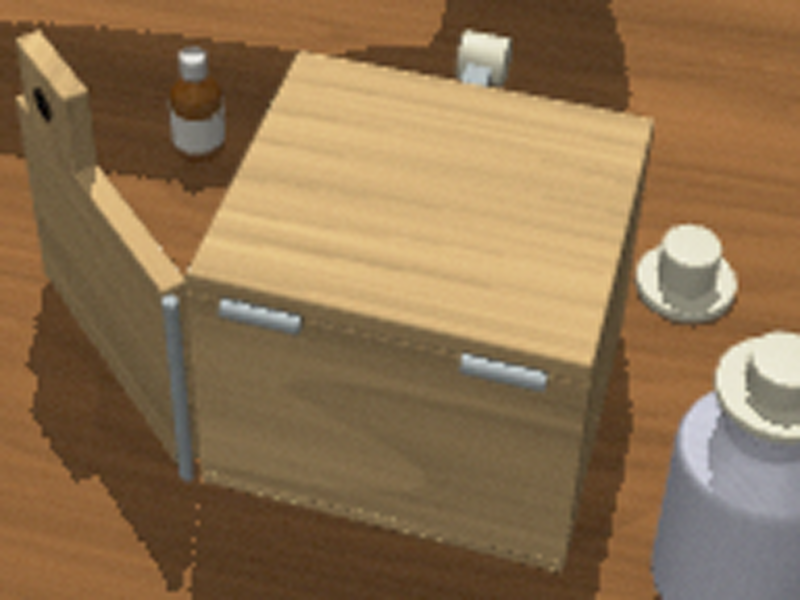

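Crops: the lid top corners are clear in both. The knob is at top (248,467) and scene (484,55). The outer corners of the ear are at top (714,284)/(630,203) and scene (20,38)/(75,98). Triangulating these.

```bash
cat > h.py <<'E'
import cv2,numpy as np
from workcell import bot
np.set_printoptions(precision=4,suppress=True)
def cam(n):
    c=bot.calibration(n);return np.array(c["intrinsics"]),np.array(c["dist_coeffs"]),np.array(c["view"])
def tri(pt,ps):
    u=[]
    for n,p in(("top",pt),("scene",ps)):
        K,d,V=cam(n);u.append((V[:3],cv2.undistortPoints(np.array([[p]],float),K,d).reshape(2,1)))
    X=cv2.triangulatePoints(u[0][0],u[1][0],u[0][1],u[1][1]);return (X[:3]/X[3]).ravel()
def proj(n,P):
    K,d,V=cam(n);return cv2.projectPoints(np.atleast_2d(P).astype(float),cv2.Rodrigues(V[:3,:3])[0],V[:3,3],K,d)[0].reshape(-1,2)
def plane(n,p,z):
    K,d,V=cam(n);r=V[:3,:3].T@np.append(cv2.undistortPoints(np.array([[p]],float),K,d).ravel(),1);o=-V[:3,:3].T@V[:3,3];return o+r*(z-o[2])/r[2]
T=lambda u,v:(180+u/5-.4,110+v/5-.4)
S=lambda u,v:(180+u/4.1667-.38,180+v/4.1667-.38)
E
python3 - <<'E'
from h import *
from scipy.optimize import least_squares
P=dict(BL=((86,57),(590,366)),BR=((463,80),(190,272)),FR=((446,418),(297,53)),FL=((65,395),(652,122)),knob=((248,467),(484,55)),earF=((714,284),(20,38)),earH=((630,203),(75,98)),vial=((598,565),(193,52)))
R={k:tri(T(*a),S(*b)) for k,(a,b) in P.items()}
for k,v in R.items():print(k,v)
L=np.array([[90,100],[90,-100],[-90,-100],[-90,100]])/1000
def f(q):
    c,s=np.cos(q[2]),np.sin(q[2]);X=L@np.array([[c,s],[-s,c]])+q[:2];X=np.c_[X,np.full(4,.165)]
    return np.r_[(proj("top",X)-[T(*P[k][0]) for k in("BL","BR","FR","FL")]).ravel(),(proj("scene",X)-[S(*P[k][1]) for k in("BL","BR","FR","FL")]).ravel()]
o=least_squares(f,[.75,0,0]);print(o.x,np.degrees(o.x[2]),np.abs(o.fun).max())
x,y,w=o.x;Rz=np.array([[np.cos(w),-np.sin(w)],[np.sin(w),np.cos(w)]])
W=lambda a,b:Rz@[a,b]+[x,y]
print("knob pred",W(-.12,0),"hinge",W(.09,0),"doorhinge",W(.085,-.1075))
d=R["earF"]-R["earH"];e=-Rz[:,0];h=W(.085,-.1075)
a=np.arctan2(d[1],d[0])-np.arctan2(e[1],e[0]);print("door ang",(a+np.pi)%(2*np.pi)-np.pi)
# from hinge to mid ear
m=(R["earF"]+R["earH"])[:2]/2-h;print("radius",np.linalg.norm(m))
for q in (.5,.6,.7,.75,.8,.85,.9,.95):
    A=w+q;Rd=np.array([[np.cos(A),-np.sin(A)],[np.sin(A),np.cos(A)]])
    print(q,h+Rd@[-.13,-.0075],h+Rd@[-.175,-.0075])
# other objects, plan positions
for n,p,z in(("can_b",(618/1.5625,357/1.5625),.171),("can_a",(260/1.5625,203/1.5625),.171),("jar",(221/1.5625,272/1.5625),.09),("stopper",(293/1.5625,320/1.5625),.02)):print(n,plane("top",p,z))
E
```

```text
BL [0.7238 0.1508 0.1608]
BR [ 0.7143 -0.0471  0.1619]
FR [ 0.5356 -0.0416  0.1583]
FL [0.5445 0.1583 0.1579]
knob [0.5084 0.061  0.1559]
earF [ 0.6046 -0.1759  0.1964]
earH [ 0.6449 -0.1308  0.1976]
vial [ 0.4589 -0.1314  0.08  ]
[ 0.6313  0.0554 -0.0426] -2.442713106779802 1.9932214897126812
knob pred [0.5114 0.0605] hinge [0.7212 0.0516] doorhinge [ 0.7116 -0.0556]
door ang 0.8845653383440375
radius 0.13078473524965695
0.5 [ 0.5983 -0.1198] [ 0.5579 -0.1396]
0.6 [ 0.6053 -0.1307] [ 0.5671 -0.1545]
0.7 [ 0.6133 -0.141 ] [ 0.5777 -0.1685]
0.75 [ 0.6177 -0.1458] [ 0.5835 -0.175 ]
0.8 [ 0.6223 -0.1504] [ 0.5896 -0.1813]
0.85 [ 0.6272 -0.1547] [ 0.5961 -0.1872]
0.9 [ 0.6322 -0.1588] [ 0.6028 -0.1928]
0.95 [ 0.6375 -0.1627] [ 0.6098 -0.1981]
can_b [ 0.4485 -0.374   0.171 ]
can_a [0.6967 0.2293 0.171 ]
jar [0.586  0.3102 0.09  ]
stopper [0.5042 0.1892 0.02  ]
```

```bash
cat >> h.py <<'E'
x0,y0,w=.631,.0554,-.0426
Rz=np.array([[np.cos(w),-np.sin(w)],[np.sin(w),np.cos(w)]])
W=lambda a,b:Rz@[a,b]+[x0,y0]
E
python3 - <<'E'
from h import *
prev=bot.get_state()["tool_pos"][:2]
for q,gap in((.86,.045),(.86,.02),(.86,0),(.6,0),(.4,0),(.25,0),(.12,0),(.08,0),(.04,0),(.02,0),(0,0),(-.02,0)):
    c,s=np.cos(q),np.sin(q);p=np.array([[c,-s],[s,c]])@[-.13,-.0075-gap]
    t=W(*(p+[.085,-.1075]+np.array([.0095,-.015])));print(q,gap,t,1000*(t-prev));prev=t
E
```

```text
0.86 0.045 [ 0.6696 -0.2017] [466.0613 388.7804]
0.86 0.02 [ 0.6513 -0.1846] [-18.2342  17.103 ]
0.86 0 [ 0.6367 -0.171 ] [-14.5874  13.6824]
0.6 0 [ 0.6138 -0.1461] [-22.8897  24.8166]
0.4 0 [ 0.601  -0.1235] [-12.8065  22.6271]
0.25 0 [ 0.5945 -0.1051] [-6.5082 18.3968]
0.12 0 [ 0.5912 -0.0885] [-3.3612 16.5789]
0.08 0 [ 0.5906 -0.0834] [-0.5978  5.1739]
0.04 0 [ 0.5902 -0.0782] [-0.3904  5.1936]
0.02 0 [ 0.5901 -0.0756] [-0.1172  2.6016]
0 0 [ 0.59  -0.073] [-0.0652  2.6035]
-0.02 0 [ 0.59   -0.0704] [-0.0131  2.6042]
```

Emit:
step_arm --rows "0 0 20 0 0 0 0; 0 0 0 0 0 -10.7 0; 0 0 0 0 0 -10.7 0; 50 30 0 0 0 0 0; 50 30 0 0 0 0 0; 50 30 0 0 0 0 0"

```text
time_s: 0.95
tool_pos: [0.355, -0.5005, 0.2445]
orientation: [[0.999, -0.043, 0.001], [-0.043, -0.999, -0.002], [0.001, 0.002, -1.0]]
force: [0.2, -0.2, 0.6]
finger_gap: 0.0347
```

Emit:
step_arm --rows "40 36 0 0 0 0 0; 40 36 0 0 0 0 0; 40 36 0 0 0 0 0; 40 36 0 0 0 0 0; 40 36 0 0 0 0 0; 40 36 0 0 0 0 0; 40 36 0 0 0 0 0; 40 38 0 0 0 0 0; 0 0 -35 0 0 0 0; 0 0 -34 0 0 0 0; 0 0 0 0 0 0 0; -12 11 0 0 0 0 0; -12 12 0 0 0 0 0; 0 0 0 0 0 0 0"

```text
time_s: 2.7
tool_pos: [0.6504, -0.1881, 0.1767]
orientation: [[0.999, -0.041, 0.003], [-0.041, -0.999, -0.001], [0.003, 0.001, -1.0]]
force: [0.4, -1.0, 0.6]
finger_gap: 0.0
```

Emit:
step_arm --rows "-7 7 0 0 0 0 0; -8 7 0 0 0 0 0; -8 9 0 0 0 0 0; -8 9 0 0 0 0 0; -7 9 0 0 0 0 0; -6 10 0 0 0 0 0; -6 10 0 0 0 0 0; -4 10 0 0 0 0 0; -3 10 0 0 0 0 0; -2 10 0 0 0 0 0; -1 10 0 0 0 0 0; 0 0 0 0 0 0 0"

```text
time_s: 4.2
tool_pos: [0.5897, -0.0859, 0.1735]
orientation: [[0.999, -0.041, 0.0], [-0.041, -0.999, 0.0], [0.0, -0.0, -1.0]]
force: [0.4, -0.0, -0.4]
finger_gap: 0.0005
```

Emit:
step_arm --rows "0 4 0 0 0 0 0; 0 4 0 0 0 0 0; 0 3 0 0 0 0 0; 0 2 0 0 0 0 0; 0 0 0 0 0 0 0"

```text
time_s: 4.82
tool_pos: [0.5894, -0.0755, 0.1735]
orientation: [[0.999, -0.042, -0.0], [-0.042, -0.999, -0.003], [-0.0, 0.003, -1.0]]
force: [-1.6, -6.4, -0.4]
finger_gap: 0.0004
```

In contact at about 6 N, and lagging roughly 2 mm. Keep pushing.

Emit:
step_arm --rows "0 3 0 0 0 0 0; 0 3 0 0 0 0 0; 0 0 0 0 0 0 0"

```text
time_s: 5.2
tool_pos: [0.5897, -0.0676, 0.1735]
orientation: [[0.999, -0.042, 0.0], [-0.042, -0.999, 0.001], [0.0, -0.001, -1.0]]
force: [-1.3, 0.2, -0.2]
finger_gap: 0.0006
```

```bash
python3 - <<'E'
from h import *
t=bot.snapshot("top")[:,:,::-1];s=bot.snapshot("scene")[:,:,::-1]
cv2.imwrite("pics/push.png",np.hstack([cv2.resize(t[110:230,200:307],(400,450),interpolation=2),cv2.resize(s[180:324,180:308],(400,450),interpolation=2)]))
E
```

```text
(no output)
```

View pics/push.png

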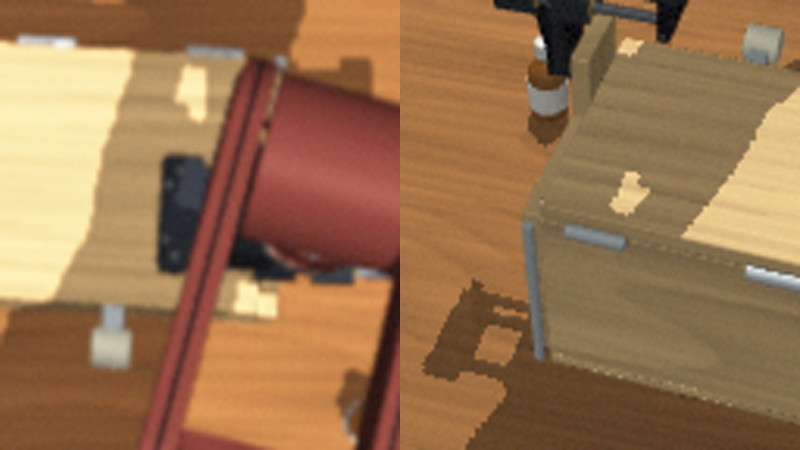

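The picture shows the ear flush at the box side, and the force dropped to about 0, so the catch has snapped. I'll press slightly to confirm the stop, back off and lift.

Emit:
step_arm --rows "0 2 0 0 0 0 0; 0 2 0 0 0 0 0; 0 0 0 0 0 0 0"

```text
time_s: 5.68
tool_pos: [0.5897, -0.0672, 0.1736]
orientation: [[0.999, -0.042, 0.0], [-0.042, -0.999, -0.006], [0.001, 0.006, -1.0]]
force: [-1.0, -12.4, -1.4]
finger_gap: 0.0001
```

Emit:
step_arm --rows "0 -10 0 0 0 0 0; 0 -20 0 0 0 0 0; 0 0 35 0 0 0 0; 0 0 35 0 0 0 0; 0 0 20 0 0 0 0.3; -40 20 0 0 0 0 0.65; -40 40 0 0 0 0 0.65; 0 40 0 0 0 0 0.65; 0 40 0 0 0 0 0.65; 0 0 0 0 0 0 0.65"

```text
time_s: 6.92
tool_pos: [0.5092, 0.0481, 0.2633]
orientation: [[0.999, -0.038, -0.0], [-0.038, -0.999, 0.001], [-0.0, -0.001, -1.0]]
force: [0.1, -0.5, -0.1]
finger_gap: 0.0515
```

```bash
python3 - <<'E'
from h import *
t=bot.snapshot("top")[:,:,::-1];s=bot.snapshot("scene")[:,:,::-1]
cv2.imwrite("pics/shut.png",np.hstack([cv2.resize(t[110:230,200:307],(400,450),interpolation=2),cv2.resize(s[180:324,180:308],(400,450),interpolation=2)]))
print("knob",W(-.12,0))
E
```

```text
knob [0.5111 0.0605]
```

View pics/shut.png

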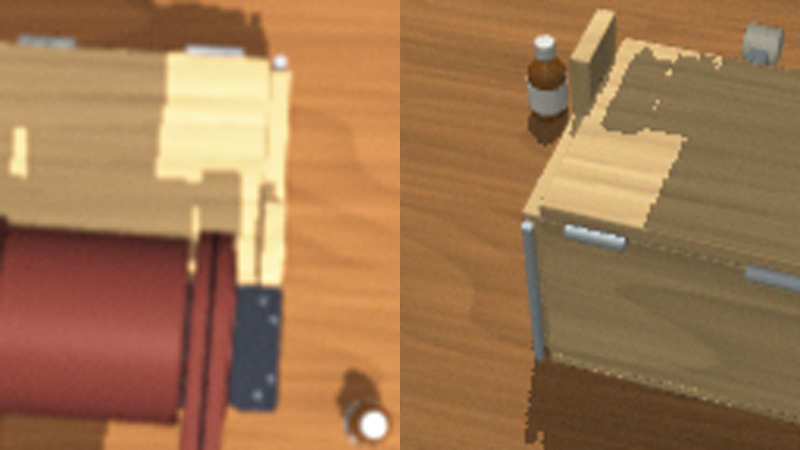

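Left the door: it stays shut on its own and the vial is undisturbed. Next I'll descend over the knob and pinch it.

Emit:
step_arm --rows "1 13 0 0 0 0 0.8; 0 0 -40 0 0 0 0.8; 0 0 -40 0 0 0 0.8; 0 0 -25 0 0 0 0.8; 0 0 -16 0 0 0 0.8; 0 0 0 0 0 0 0.8"

```text
time_s: 7.78
tool_pos: [0.51, 0.0589, 0.1415]
orientation: [[0.999, -0.042, -0.002], [-0.042, -0.999, 0.0], [-0.002, -0.0, -1.0]]
force: [-0.6, -0.3, -0.1]
finger_gap: 0.0694
```

```bash
python3 - <<'E'
from h import *
t=bot.snapshot("top")[:,:,::-1];s=bot.snapshot("scene")[:,:,::-1]
cv2.imwrite("pics/knob.png",cv2.resize(s[150:270,200:360],(800,600),interpolation=2))
E
```

```text
(no output)
```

View pics/knob.png

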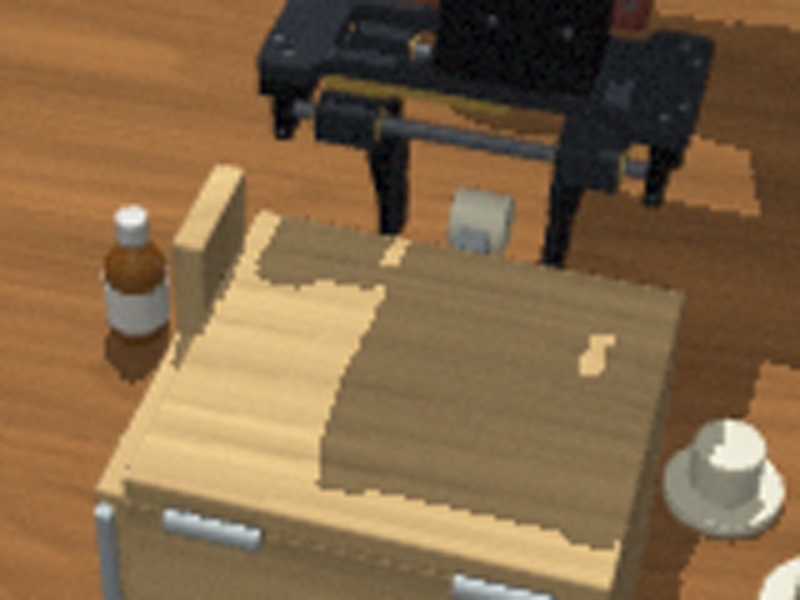

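The fingers straddle the knob at px (482,222), centred. Closing.

Emit:
step_arm --rows "0 0 0 0 0 0 0.5; 0 0 0 0 0 0 0.2; 0 0 0 0 0 0 0.2; 0 0 0 0 0 0 0.1; 0 0 0 0 0 0 0; 0 0 0 0 0 0 0; 0 0 0 0 0 0 0"

```text
time_s: 8.75
tool_pos: [0.5107, 0.0617, 0.1426]
orientation: [[0.999, -0.042, 0.001], [-0.042, -0.999, 0.005], [0.0, -0.005, -1.0]]
force: [1.4, 10.3, -1.0]
finger_gap: 0.026
```

```bash
python3 - <<'E'
from h import *
r=np.hypot(.21,.0075);b=np.arctan2(.0075,.21);pr=np.array([0,0,0.])
for a in np.linspace(0,np.pi/4,17)[0:]:
    d=r*(np.cos(b)-np.cos(b+a));p=1000*np.array([d*np.cos(w),d*np.sin(w),r*(np.sin(b+a)-np.sin(b))]);print(round(a,3),p,p-pr);pr=p
E
```

```text
0.0 [ 0. -0.  0.] [ 0. -0.  0.]
0.049 [ 0.6204 -0.0264 10.2952] [ 0.6204 -0.0264 10.2952]
0.098 [ 1.7448 -0.0744 20.5475] [ 1.1244 -0.0479 10.2523]
0.147 [ 3.3704 -0.1437 30.7322] [ 1.6256 -0.0693 10.1847]
0.196 [ 5.4933 -0.2342 40.8249] [ 2.1229 -0.0905 10.0926]
0.245 [ 8.1084 -0.3456 50.8011] [ 2.6151 -0.1115  9.9762]
0.295 [11.2095 -0.4778 60.6368] [ 3.1011 -0.1322  9.8358]
0.344 [14.789  -0.6304 70.3084] [ 3.5795 -0.1526  9.6716]
0.393 [18.8383 -0.803  79.7926] [ 4.0493 -0.1726  9.4842]
0.442 [23.3477 -0.9952 89.0665] [ 4.5094 -0.1922  9.2739]
0.491 [28.3063 -1.2066 98.1077] [ 4.9586 -0.2114  9.0412]
0.54 [ 33.7022  -1.4366 106.8945] [ 5.3959 -0.23    8.7868]
0.589 [ 39.5223  -1.6847 115.4058] [ 5.8201 -0.2481  8.5112]
0.638 [ 45.7526  -1.9502 123.6209] [ 6.2303 -0.2656  8.2151]
0.687 [ 52.3782  -2.2327 131.5202] [ 6.6256 -0.2824  7.8993]
0.736 [ 59.383   -2.5312 139.0845] [ 7.0048 -0.2986  7.5643]
0.785 [ 66.7503  -2.8453 146.2957] [ 7.3672 -0.314   7.2112]
```

Emit:
step_arm --rows "0 3 0 0 0 0 0; 1 0 10 0 0 0 0; 1 0 10 0 0 0 0; 2 0 10 0 0 0 0; 2 0 10 0 0 0 0; 2 0 10 0 0 0 0; 3 0 10 0 0 0 0; 4 0 10 0 0 0 0; 4 0 10 0 0 0 0; 0 0 0 0 0 0 0"

```text
time_s: 10.0
tool_pos: [0.5301, 0.0609, 0.224]
orientation: [[0.999, -0.042, 0.001], [-0.042, -0.999, -0.002], [0.001, 0.002, -1.0]]
force: [-1.1, -6.7, -1.3]
finger_gap: 0.0258
```

Emit:
step_arm --rows "4 -1 9 0 0 0 0; 5 -1 9 0 0 0 0; 5 0 9 0 0 0 0; 6 -1 9 0 0 0 0; 6 0 8 0 0 0 0; 7 0 8 0 0 0 0; 7 -1 7 0 0 0 0; 7 0 7 0 0 0 0; 0 0 0 0 0 0 0; 0 0 0 0 0 0 0; 0 0 0 0 0 0 0; 0 0 0 0 0 0 0"

```text
time_s: 11.5
tool_pos: [0.5768, 0.0586, 0.2892]
orientation: [[0.999, -0.041, 0.001], [-0.041, -0.999, 0.001], [0.001, -0.001, -1.0]]
force: [-3.5, 4.8, 0.9]
finger_gap: 0.0253
```

```bash
python3 - <<'E'
from h import *
t=bot.snapshot("top")[:,:,::-1];s=bot.snapshot("scene")[:,:,::-1]
cv2.imwrite("pics/up.png",cv2.resize(s[120:300,150:390],(800,600),interpolation=2))
cv2.imwrite("pics/uptop.png",cv2.resize(t[90:240,130:330],(800,600),interpolation=2))
st=bot.get_state();print(st["time_s"],st["tool_pos"],st["force"],st["finger_gap"])
# predicted lid front-edge top corners in the crop for angles
for a in(.70,.785,.87):
    P=[]
    for y in(.1,-.1):
        X=np.array([-.18*np.cos(a)+.0145*np.sin(a),.18*np.sin(a)+.0145*np.cos(a)]);P.append([*W(.09+X[0],y),.1505+X[1]])
    print(a,(proj("scene",P)-[150,120])*3.333)
E
```

```text
11.6 [0.5767 0.0586 0.2892] [-2.6181  4.6937  1.4341] 0.0256714630456828
0.7 [[631.4044 200.7978]
 [307.5954 144.034 ]]
0.785 [[630.6695 197.879 ]
 [301.1414 140.2658]]
0.87 [[629.464  197.1241]
 [294.0494 138.5133]]
```

View pics/up.png

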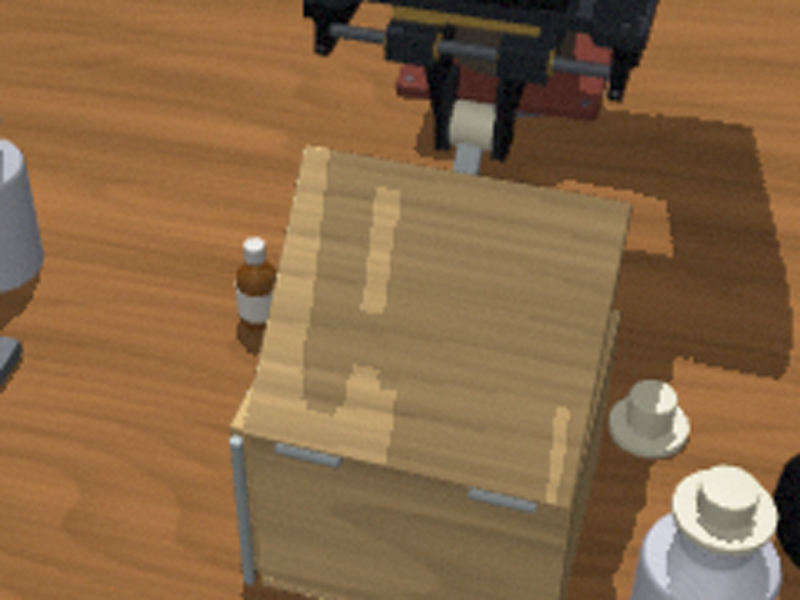

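View pics/uptop.png

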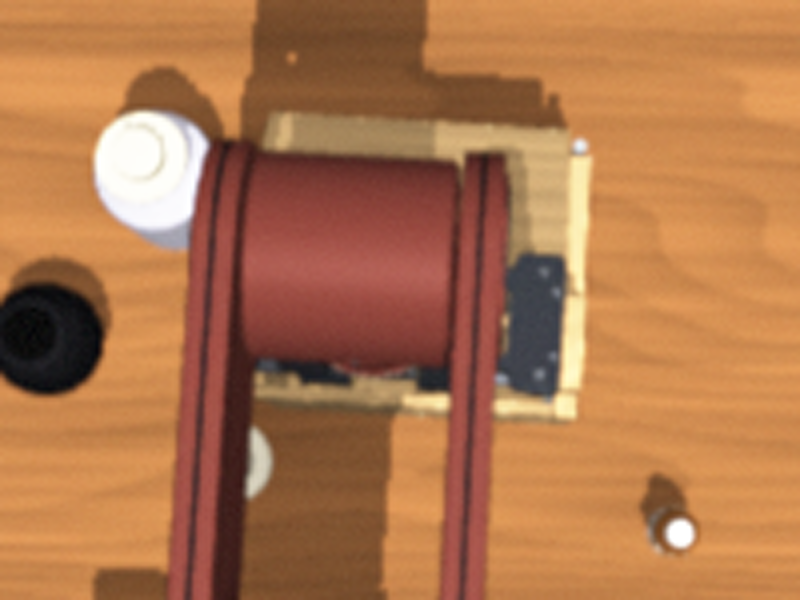

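The knob is pinched at px (472,123). The lid's front corners are at (308,148) and (630,205), the door is flush, and the bystanders haven't moved. Next I'll remove the calibration bias, measured on the shut lid, from the angle estimate.

```bash
python3 - <<'E'
from h import *
from scipy.optimize import minimize_scalar
def cor(a):
    X=np.array([-.18*np.cos(a)+.0145*np.sin(a),.1505+.18*np.sin(a)+.0145*np.cos(a)])
    return proj("scene",[[*W(.09+X[0],y),X[1]] for y in(.1,-.1)])
bias=np.array([S(652,122),S(297,53)])-cor(0)
obs=np.array([[150,120]])+np.array([[630,205],[308,148]])/3.333-.35
print(bias)
for b in(0,bias):
    r=minimize_scalar(lambda a:((cor(a)+b-obs)**2).sum(),bounds=(.4,1.1),method="bounded");print(r.x,r.fun,(cor(r.x)+b-obs))
E
```

```text
[[-0.6439  2.0816]
 [ 0.0457  1.8595]]
0.6760860714066068 1.6799080941366389 [[ 0.8088 -0.553 ]
 [ 0.7383 -0.4182]]
0.7388819249176218 1.0109721139332866 [[ 0.0437  0.6922]
 [-0.5875  0.4299]]
```

Kinematics give 0.787 rad and the image about 0.74 (bias-corrected). A small nudge upward centres both estimates. Then hold and recheck.

Emit:
step_arm --rows "1 1 1 0 0 0 0; 2 0 2 0 0 0 0; 0 0 0 0 0 0 0; 0 0 0 0 0 0 0; 0 0 0 0 0 0 0; 0 0 0 0 0 0 0; 0 0 0 0 0 0 0; 0 0 0 0 0 0 0"

```text
time_s: 12.6
tool_pos: [0.5793, 0.0585, 0.2916]
orientation: [[0.999, -0.042, -0.001], [-0.042, -0.999, -0.001], [-0.001, 0.001, -1.0]]
force: [-4.7, -0.6, 1.1]
finger_gap: 0.0257
```

```bash
python3 - <<'E'
from h import *
s=bot.get_state();print(s["time_s"],s["tool_pos"],s["force"],s["finger_gap"],abs(s["qvel"]).max())
if s["finger_gap"]>.024: bot.job_done();print("handed in")
E
```

```text
12.6 [0.5793 0.0585 0.2916] [-4.6656 -0.5525  1.1165] 0.02574358145157366 0.001018202701730277
the job is handed in; nothing more can be done
handed in
```

The door is shut on its catch, the lid is held open at about 45° by its knob, and I handed the job in at 12.6 s.

- **Door:** I pushed on its ear until it snapped over the catch. The resistance dropped from about 6 N to zero, and a further push met a firm stop at 12 N. Pictures taken after I backed off, and again with the lid up, show it flush and staying shut.
- **Lid:** I pinched the knob across its flat ends and swung it up. At hand-in the finger gap was 25.7 mm, against a 26 mm knob, and the arm was standing still.
- **Lid angle:** The last two estimates disagreed slightly. Arm motion gave 0.79 rad and the picture about 0.74 after correcting for camera bias (0.68 uncorrected). I then raised the lid about 0.02 rad and did not take another picture. Both the arm-motion and corrected picture estimates lie within 0.663–0.908; the uncorrected one would sit near the lower limit.
- **Box position:** The door stop was about 6 mm and the knob about 3 mm further to the robot's left (+y) than I had measured. Neither needed a change of plan.
- **Bystanders:** In the last pictures, those in view had not visibly moved. I did not measure their positions again, and the second can and the brush were mostly outside those crops.

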